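# Write a library book's tag with a handheld wand

### The arm

A 7-joint arm with a two-finger parallel gripper is mounted at the origin on the work surface. World frame = base frame: x ahead of the robot, y to its left, z up, the work surface at z = 0. Lengths are in m, angles in rad, forces in N, time in s.
With the tool pointing down it reaches from about 0.425 to 0.925 m from the base axis. Payload 6.8 kg.
Tool frame: the origin (TCP) lies on the centre line of the jaws, within the pads' length; the fingertips stand 14 mm ahead of it and the grasp point (between the pads) lies 5 mm behind it; z points along the fingers, y is the line along which they close (so a half turn about z gives the same grasp; the last joint's range is limited). The gripper opens to 85 mm and grips with 20 to 120 N. Pads are 22 mm wide; open, the fingers measure 114 mm over their backs; the gripper's body (76 mm by 85 mm) begins 54 mm behind the grasp point. The pads swing forward as they close: fully open they stand 13 mm farther back than shut.
Start: joints at [1.241, 0.477, 0.022, 1.555, -0.011, 1.109, -0.083], TCP at [0.148, -0.658, 0.219] pointing down, gripper open.
Joint ranges: [-2.96, 2.96], [-0.34, 2.1], [-1.41, 1.46], [0.24, 2.44], [-1.37, 4.51], [0.17, 1.92], [-2.96, 2.96]. Speed limits (rad/s): [2.39, 2.39, 3.14, 3.14, 3.14, 3.14, 3.14].

### API

Orientations are given as a unit quaternion [w, x, y, z].
In Python, from station import bot gives the robot as it stands. The module is installed in compiled form; this text tells all that it offers.
- The arm moves only by the tool drive_tool, never from a script. Its argument "commands" is a list of rows, each an object with "hand": the opening, from 0 (shut) to 1 (fully open); "translation": the shift along the world's x, y, z in mm, a list of three; "angular": the turn, a rotation vector about the world's x, y, z in rad, a list of three. In form: [{"hand": hand, "translation": [tx, ty, tz], "angular": [ax, ay, az]}, ...]. A call has 1 to 12 rows; each row is the pose to reach, as a shift and turn from the pose commanded when the call began; what a row does not reach only later rows make up. A row lasts 1/8 s, in which the tool goes at most 62.5 mm and 10.7 degrees, less where a joint would pass 70% of its speed; a pose out of reach is approached as far as the arm can. A call with a gripper value outside its range is refused whole. The fingers move at their own pace and stop on an object; "force" is the grip in N (left out, the last holds). Time passes only in rows, so rows that repeat a pose let the fingers close. It gives the time, the measured TCP pose, the force, the opening and the grip force at its end, in the units of the state.
- bot.get_obs(): the state, without advancing time (a new reading comes with each control period).
- bot.read_camera(name): name is "scene" or "top" or "wrist"; returns the picture (400x640x3 uint8, red, green, blue); there is no depth.
- bot.camera_model(name): a dict with "fx", "fy", "cx", "cy" (pixels), "view" (4x4, takes a point from world to camera coordinates). Camera axes: x right, y up, looking along -z (the intrinsics and any distortion apply to the point x, -y, -z); pixel columns grow to the right and rows downward; lengths in m; the calibration is good to about 2 mm. A picture is of the moment at which its call begins: read the wrist's pose just before it. camera_model takes no time and is no camera call; for the wrist camera it gives the pose at the moment of the call.
- bot.hand_in(): hands the job in; it is judged then, once.
Trained networks look in the newest picture that a camera, given by its name, has taken for a name from the list of things; names that differ only in an ending like _2 or _b are one class to them, and where a whole thing is asked for, a point or a joint stands for the part that bears it (a point fixed in the world has none). Each returns a list of dicts, best first, with "score" (0 to 1); they miss things now and then, are a little off and sometimes report something else, mostly with a low value. They report only what shows in the picture. A call takes as long as a camera call. They do not tell look-alikes from the thing itself.
- bot.find_in(camera, query): "position" ([column, row] in pixels, amid what is visible of it).
- bot.outline_of(camera, query): "pixels" (400x640 bool, what is visible of it) and "position" ([column, row] in pixels, amid what is visible of it).
The state is a dict: "t": time; "q": joint angles; "joint_vel": joint speeds; "joint_torque": joint torques, N m; "eef_pos": TCP position; "tool_rot": TCP orientation; "contact_force": force on the tool from outside, world axes, zero at the start; "torque": the same for the moment, N m; "gripper_width": opening from 0.0 (shut) to 1.0 (fully open); "grasp_force": force on a finger pad.
Only numpy, scipy, OpenCV 4.12 (cv2) and the standard library are available. Lean on these libraries where they do the work, as an engineer would, in place of code of your own. Each camera call takes 0.05 s, during which the arm holds its last target. There are 200 camera calls.

### The job

First slide the red mode grip on the grey tag console all the way to the stop at its green-marked end. Then take the white tag wand out of its black stand and hold its rubber tip on the orange spot on the cover of the blue book lying on the sloping rest: the tip wholly inside the orange, the wand square to the sloping cover (not plumb), pressed lightly so that the sprung tip is about half way in. Do not press hard or shift the book, leave the stamp, paste jar and ink pad where they are, and finish while still holding the wand still on the spot like that.

Things in the scene. Friction and masses are not known exactly. Their poses are not given: they have to be found in the camera images.
- tag_console: Grey plastic desk unit, fixed: 110 (x) by 160 (y) by 32 mm high. Origin: centre of its underside; z up. On its top an aluminium track 40 mm wide (x), 130 mm long (along the console's y), 14 mm high, carries the red mode grip. A green bar marks the +y end of the top, a white bar the -y end.
- mode_slide (a joint): Slide of the red mode grip along the console's own +y, in m: 0 = at the white end, 0.080 = against the stop at the green end. It starts somewhere in the first third, takes about 1.5 N to move and stays where it is left.
- mode_slide_top (a point): Centre of the top face of the red mode grip, a block 28 mm (console x) by 20 mm (console y), standing 40 mm above the track; its top is 86 mm above the table.
- wand_stand: Black block, fixed, 70 by 70 by 60 mm high, with one upright round hole 24 mm wide and 55 mm deep in the middle of its top. Origin: centre of its underside.
- wand: White tag wand, loose, about 0.14 kg, upright in the stand's hole. Handle: square bar 30 by 30 mm, 80 mm long, sides along its x and y. Origin: centre of the handle's lower end, resting on the stand's top (60 mm above the table); z up the handle. Below: grey nose 21 mm across, 35 mm long, then a rubber tip 12 mm across, 12 mm long: free tip face 47 mm below the origin. Lift 60 mm to clear.
- plunger (a joint): How far the wand's sprung rubber tip is pushed in along the wand, in m: 0 = free, 0.009 = fully in. The spring takes 0.6 N to start and 3.3 N fully in (300 N/m).
- tip_face (a point): Centre of the flat end face of the wand's rubber tip.
- book_rest: Wooden book rest, fixed, 170 mm wide (y), about 190 mm deep (x), sloping 0.35 rad (20 degrees): low edge with a ledge on its -x side, rising towards +x to about 95 mm. Origin: on the table under its middle; z is vertical.
- book: Blue hardback 180 mm (up the slope, its x) by 125 mm (y) by 24 mm thick, lying on the rest, cover up. Origin: centre of its underside; its z is the outward normal of the cover, leaning 0.35 rad from vertical towards the rest's -x. It stands anywhere along the ledge within 20 mm either way of the middle and can be shifted along it by about 5 N.
- tag_spot (a point): Centre of the orange spot, 30 mm in diameter, in a white ring 38 mm in diameter, at the middle of the book's cover, on its surface (about 83 mm above the table).
- stamp: Dark wooden hand stamp, 40 mm across, 78 mm tall, upright on the table; bystander. Origin: centre of its underside.
- paste: Jar with a red cap, 52 mm across, 85 mm tall; bystander. Origin: centre of its underside.
- ink_pad: Ink pad in a flat tin with a dark pad on top, 50 by 80 by 18 mm, lying on the table; bystander. Origin: centre of its underside.
Things that resemble listed ones, but are neither listed nor needed, are in the scene too. Several things have the shape of the wand; the one meant has the colours described above.

How it is judged:
On the way, in this order (a step that is already met when the one before it is completed fails the run):
1. the mode grip stands at its green end stop while the wand is still in its stand (value of joint mode_slide above 0.076 m and z of wand in the frame of wand_stand below 0.07 m), for 0.2 s.
2. the wand is lifted clear of its stand in the gripper (height (world z) of tip_face above 0.065 m and contact force between wand and wand_stand below 0.05 N and contact force between the fingers and wand above 1 N), for 0.1 s.
At the end, for the whole second after the job is handed in: Mode grip within 4 mm of its green stop; wand still gripped, at rest, tip within 9.5 mm of the orange spot's centre, axis within 0.17 rad of the cover's normal, sprung tip in by 1.5 to 8.5 mm, pressing the book with 0.7 to 6 N, not touching its stand (value of joint mode_slide above 0.076 m and distance between tip_face and tag_spot below 0.0095 m and angle between the z axis of wand and the z axis of book, either way round below 0.17 rad and value of joint plunger between 0.0015 and 0.0085 m and contact force between wand and book between 0.7 and 6 N and contact force between the fingers and wand above 1 N and contact force between wand and wand_stand below 0.05 N and linear speed of wand below 0.02 m/s); the arm keeps its last pose, push and grip.
It fails at once if the wand pressed hard on the book (contact force between wand and book above 15 N).
It fails at once if the book shifted by more than 8 mm (distance of tag_spot from where it was at the start of the episode above 0.008 m).
It fails at once if the stamp, paste jar or ink pad disturbed by more than 20 mm (distance of any of stamp, paste, ink_pad from where it was at the start of the episode above 0.02 m).
It also fails if it takes over 56 s, if anything falls off the work surface, if the arm or the gripper's body presses on something with over 40 N, if the wrist force passes 120 N, or if a joint passes its speed limit or range.

## Working session

There is one attempt and no reset: what is moved stays moved. The work goes in short steps, Python scripts to look and compute and a tool call to move; the robot and the scene stay as the last step left them, time stands still between calls to the robot, and variables do not carry over. Pictures are saved under pics/ and viewed, at most 12 in all, crops included, and the job is handed in when it is done.

Besides the shell and the picture viewer there is one more tool, called after ">>>" as name(argument=value, ...) on one line, values as JSON. drive_tool: Moves the arm, as the interface text tells. Its arguments: {"type":"object","properties":{"commands":{"type":"array","items":{"type":"object","properties":{"hand":{"type":"number"},"translation":{"type":"array","items":{"type":"number"}},"angular":{"type":"array","items":{"type":"number"}}}}},"force":{"type":"number"}},"required":["commands"]}

```bash
mkdir -p pics; cat > h.py <<'E'
import numpy as np, cv2
from station import bot
def save(cam,name):
    im=bot.read_camera(cam); cv2.imwrite(f'pics/{name}.png',im[:,:,::-1]); return im
def ray(m,p):
    V=np.array(m['view']);R=V[:3,:3];c=-R.T@V[:3,3]
    d=R.T@np.array([(p[0]-m['cx'])/m['fx'],-(p[1]-m['cy'])/m['fy'],-1]);return c,d/np.linalg.norm(d)
def atz(m,p,z):
    c,d=ray(m,p);return c+d*(z-c[2])/d[2]
def proj(m,X):
    V=np.array(m['view']);q=V[:3,:3]@np.array(X)+V[:3,3];return np.array([m['cx']+m['fx']*q[0]/-q[2],m['cy']+m['fy']*q[1]/q[2]])
def tri(obs):
    A=0;b=0
    for m,p in obs:
        c,d=ray(m,p);P=np.eye(3)-np.outer(d,d);A=A+P;b=b+P@c
    X=np.linalg.solve(A,b);return X,[np.round(proj(m,X)-p,1) for m,p in obs]
E
python3 - <<'E'
from h import *
np.set_printoptions(precision=4,suppress=True)
a=save('scene','s1');b=save('top','t1')
for c in('scene','top'):
    m=bot.camera_model(c);print({k:m[k] for k in m if k!='view'},np.array(m['view']))
    for n in('tag_console','mode_slide_top','wand_stand','wand','tag_spot','book','stamp','paste','ink_pad'):
        print(c,n,[(np.round(d['position']).tolist(),round(d['score'],2)) for d in bot.find_in(c,n)[:5]])
print(bot.get_obs())
E
```

```text
{'fx': 436.1901538687667, 'fy': 436.1901538687667, 'cx': 319.92977937942015, 'cy': 200.82304915385885} [[ 0.3827  0.9238 -0.01   -0.2136]
 [-0.5146  0.2221  0.8282  0.2565]
 [ 0.7673 -0.3118  0.5604 -1.4653]
 [ 0.      0.      0.      1.    ]]
scene tag_console [([415.0, 173.0], 0.62)]
scene mode_slide_top [([406.0, 162.0], 0.52)]
scene wand_stand [([200.0, 231.0], 0.84)]
scene wand [([184.0, 200.0], 0.71), ([185.0, 245.0], 0.61)]
scene tag_spot [([308.0, 174.0], 0.62)]
scene book [([182.0, 199.0], 0.67), ([308.0, 178.0], 0.64)]
scene stamp [([285.0, 256.0], 0.68)]
scene paste [([410.0, 229.0], 0.71)]
scene ink_pad [([353.0, 255.0], 0.73), ([406.0, 160.0], 0.64)]
{'fx': 447.18929743289306, 'fy': 447.18929743289306, 'cx': 321.2141084738694, 'cy': 208.0583989876054} [[ 0.0181 -0.9998 -0.0044 -0.0363]
 [ 0.9897  0.0173  0.1422 -0.6137]
 [-0.1421 -0.0069  0.9898 -1.0675]
 [ 0.      0.      0.      1.    ]]
top tag_console [([197.0, 242.0], 0.79)]
top mode_slide_top [([202.0, 242.0], 0.71)]
top wand_stand [([428.0, 246.0], 0.69)]
top wand [([439.0, 237.0], 0.84), ([444.0, 194.0], 0.84)]
top tag_spot [([310.0, 252.0], 0.58)]
top book [([312.0, 255.0], 0.95)]
top stamp [([365.0, 183.0], 0.68)]
top paste [([258.0, 158.0], 0.58)]
top ink_pad [([307.0, 163.0], 0.88), ([311.0, 251.0], 0.32)]
{'t': 1.0, 'q': array([ 1.2409,  0.477 ,  0.0224,  1.5554, -0.0115,  1.1093, -0.0831]), 'joint_vel': array([ 0.0001, -0.0012,  0.0001,  0.0001, -0.0004,  0.0002,  0.0006]), 'joint_torque': array([ -0.0006, -59.6337,   1.6064, -28.155 ,   0.0124,   0.0016,
         0.    ]), 'eef_pos': array([ 0.1485, -0.6585,  0.2192]), 'tool_rot': array([0.    , 0.9939, 0.1106, 0.    ]), 'contact_force': array([ 0.8202,  0.4896, -0.1592]), 'torque': array([-0.0214,  0.0165, -0.0931]), 'grasp_force': 0.0, 'gripper_width': 0.9977548429952533}
```

View pics/s1.png

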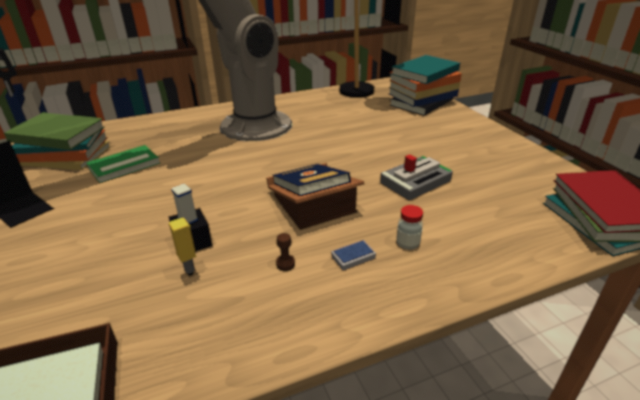

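View pics/t1.png

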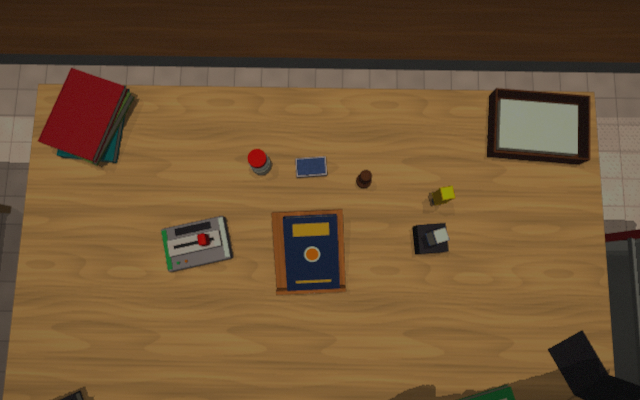

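Top view: the console is at (197,242), green end on the left, with the red grip at (203,240). The book spot is at (312,254) and the black stand at (430,239). Wand candidates are the white one in the black stand (top 436,237; scene 184,200) and a yellow look-alike (top 444,194; scene 184,245). White fits the description. I'll confirm it with a wrist crop.

```bash
python3 - <<'E'
from h import *
np.set_printoptions(precision=4,suppress=True)
T=bot.camera_model('top');S=bot.camera_model('scene')
im=cv2.imread('pics/t1.png');hsv=cv2.cvtColor(im,cv2.COLOR_BGR2HSV)
print('grip',tri([(T,(203,240)),(S,(409,162))]), atz(T,(203,240),.086))
print('spot',tri([(T,(312,254)),(S,(308,174))]), atz(T,(312,254),.083))
print('wandtop',tri([(T,(440,236)),(S,(182,189))]), atz(T,(440,236),.14))
print('stand',atz(T,(431,239),.06))
print('stamp',atz(T,(364,180),.05),'paste',atz(T,(258,158),.085),'yellow top',atz(T,(447,193),.14))
for n,p,z in(('c1',(163,236),.032),('c2',(224,217),.032),('c3',(232,259),.032),('c4',(169,271),.032)): print(n,atz(T,p,z))
W=bot.camera_model('wrist');V=np.array(W['view']);print(W['fx'],W['cx'],W['cy'],V,-V[:3,:3].T@V[:3,3])
E
```

```text
grip (array([0.5279, 0.2574, 0.0678]), [array([0.2, 0.1]), array([ 0.2, -0. ])]) [0.5269 0.2529 0.086 ]
spot (array([ 0.4989, -0.0055,  0.0786]), [array([-0.1, -0. ]), array([-0.1,  0. ])]) [ 0.4986 -0.0059  0.083 ]
wandtop (array([ 0.5422, -0.2945,  0.135 ]), [array([-0.3, -0. ]), array([-0.3, -0. ])]) [ 0.5417 -0.2938  0.14  ]
stand [ 0.5409 -0.2927  0.06  ]
stamp [ 0.6858 -0.1308  0.05  ] paste [0.7286 0.1303 0.085 ] yellow top [ 0.64   -0.3117  0.14  ]
c1 [0.5386 0.3678 0.032 ]
c2 [0.589 0.218 0.032]
c3 [0.4848 0.193  0.032 ]
c4 [0.4526 0.3471 0.032 ]
347.40331779147414 316.61447227340466 200.33966984135566 [[ 0.2194 -0.9756 -0.0009 -0.6748]
 [ 0.925   0.2083 -0.3177  0.0409]
 [ 0.3102  0.0689  0.9482 -0.3826]
 [ 0.      0.      0.      1.    ]] [ 0.2289 -0.6405  0.3751]
```

>>> drive_tool(commands=[{"hand": 1, "translation": [60, 20, 80], "angular": [0, 0, 0]}, {"hand": 1, "translation": [120, 70, 100], "angular": [0, 0, 0]}, {"hand": 1, "translation": [170, 120, 100], "angular": [0, 0, 0]}, {"hand": 1, "translation": [210, 165, 100], "angular": [0, 0, 0]}, {"hand": 1, "translation": [250, 210, 100], "angular": [0, 0, 0]}, {"hand": 1, "translation": [280, 260, 100], "angular": [0, 0, 0]}, {"hand": 1, "translation": [310, 310, 100], "angular": [0, 0, 0]}, {"hand": 1, "translation": [330, 360, 100], "angular": [0, 0, 0]}, {"hand": 1, "translation": [330, 360, 100], "angular": [0, 0, 0]}, {"hand": 1, "translation": [330, 360, 100], "angular": [0, 0, 0]}])

```text
t: 2.25
eef_pos: [0.4802, -0.2952, 0.3195]
tool_rot: [-0.0, 0.994, 0.114, 0.001]
contact_force: [-0.4, 0.6, 0.7]
gripper_width: 1.0
grasp_force: 0.0
```

```bash
cat >> h.py <<'E'
import pickle
def snap(tag,names):
    m=bot.camera_model('wrist');im=save('wrist',tag)
    r={}
    for n in names:
        r[n]=[(d['pixels'],np.array(d['position']),d['score']) for d in bot.outline_of('wrist',n)[:4]]
        print(n,[(p.round(1).tolist(),round(s,2),int(a.sum())) for a,p,s in r[n]])
    pickle.dump((m,im,r),open(f'{tag}.pkl','wb'))
E
python3 -c "
from h import *
snap('wA',['wand','wand_stand','tag_spot','book'])"
```

```text
wand [([373.7, 14.4], 0.85, 1145), ([331.5, 105.4], 0.65, 1106)]
wand_stand [([325.2, 86.9], 0.84, 2742)]
tag_spot [([65.4, 72.6], 0.7, 18135)]
book [([66.0, 78.1], 0.88, 18142)]
```

View pics/wA.png

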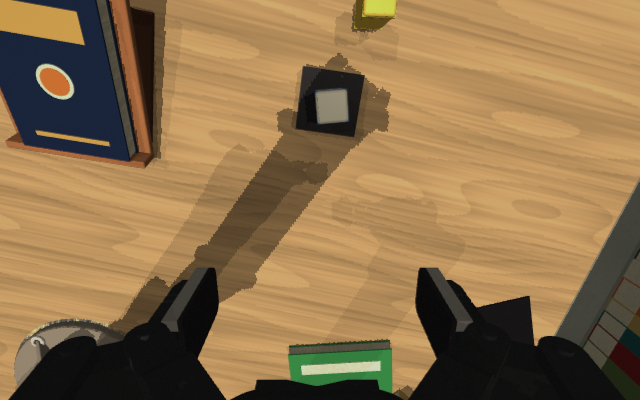

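The wrist view shows the white wand in the black stand at (332,106), the yellow look-alike at (379,8) and the orange spot at (55,81). Next I'll take a second viewpoint.

>>> drive_tool(commands=[{"hand": 0.5, "translation": [-10, 60, 0], "angular": [0, 0, 0]}, {"hand": 0, "translation": [-20, 120, 0], "angular": [0, 0, 0]}, {"hand": 0, "translation": [-30, 180, 0], "angular": [0, 0, 0]}, {"hand": 0, "translation": [-30, 220, 0], "angular": [0, 0, 0]}, {"hand": 0, "translation": [-30, 220, 0], "angular": [0, 0, 0]}, {"hand": 0, "translation": [-30, 220, 0], "angular": [0, 0, 0]}])

```text
t: 3.25
eef_pos: [0.4485, -0.08, 0.3192]
tool_rot: [0.0, 0.994, 0.11, 0.0]
contact_force: [0.1, -0.7, -0.2]
gripper_width: 0.0
grasp_force: 0.0
```

```bash
python3 -c "
from h import *
snap('wB',['wand','wand_stand','tag_spot','mode_slide_top','tag_console'])"
```

```text
wand [([541.8, 119.0], 0.63, 2372), ([258.1, 79.1], 0.55, 19762)]
wand_stand [([496.2, 109.1], 0.75, 3698)]
tag_spot [([258.8, 74.3], 0.82, 19765)]
mode_slide_top [([18.3, 13.4], 0.86, 1085)]
tag_console [([50.9, 34.5], 0.97, 7261)]
```

>>> drive_tool(commands=[{"hand": 0, "translation": [0, 60, 0], "angular": [0, 0, 0]}, {"hand": 0, "translation": [0, 120, 0], "angular": [0, 0, 0]}, {"hand": 0, "translation": [0, 180, 0], "angular": [0, 0, 0]}, {"hand": 0, "translation": [0, 220, 0], "angular": [0, 0, 0]}, {"hand": 0, "translation": [0, 220, 0], "angular": [0, 0, 0]}, {"hand": 0, "translation": [0, 220, 0], "angular": [0, 0, 0]}])

```text
t: 4.3
eef_pos: [0.4487, 0.1405, 0.319]
tool_rot: [0.0, 0.994, 0.11, -0.0]
contact_force: [-0.3, -0.5, 0.1]
gripper_width: 0.003
grasp_force: 0.0
```

```bash
python3 -c "
from h import *
snap('wC',['tag_spot','mode_slide_top','tag_console'])
a=cv2.imread('pics/wB.png');b=cv2.imread('pics/wC.png');cv2.imwrite('pics/BC.png',cv2.resize(np.vstack([a,b]),(480,600),interpolation=cv2.INTER_AREA))
print(bot.get_obs()['eef_pos'])"
```

```text
tag_spot [([455.2, 123.9], 0.87, 18277)]
mode_slide_top [([223.8, 59.4], 0.9, 702)]
tag_console [([208.4, 61.7], 0.62, 13436)]
[0.44873342 0.14019223 0.31914918]
```

View pics/BC.png

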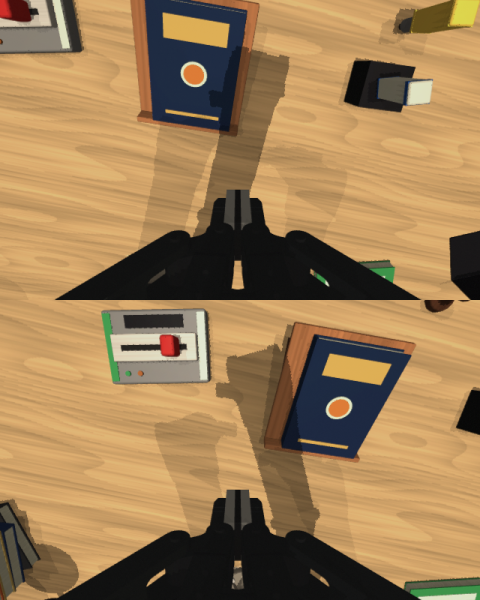

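```bash
cat > m.py <<'E'
from h import *
np.set_printoptions(precision=4,suppress=True)
D={k:pickle.load(open(f'w{k}.pkl','rb')) for k in 'ABC'}
H={k:cv2.cvtColor(D[k][1],cv2.COLOR_RGB2HSV).astype(int) for k in D}
def blob(k,mask,near):
    n,l,st,c=cv2.connectedComponentsWithStats(mask.astype(np.uint8))
    c=c[1:];st=st[1:];ok=[i for i in range(n-1) if st[i,4]>40]
    i=min(ok,key=lambda i:np.hypot(*(c[i]-near)));pts=np.argwhere(l==i+1)[:,::-1].astype(np.int32)
    return c[i],int(st[i,4]),cv2.minAreaRect(pts),pts
def col(k,h0,h1,s0,s1,v0,v1):
    h,s,v=H[k][...,0],H[k][...,1],H[k][...,2];return (h>=h0)&(h<=h1)&(s>=s0)&(s<=s1)&(v>=v0)&(v<=v1)
o=[]
for k,n in(('A',(55,81)),('B',(258,98)),('C',(452,143))):
    c,a,r,_=blob(k,col(k,5,20,170,255,150,255),n);print('spot',k,c,a);o.append((D[k][0],c))
print('SPOT',tri(o))
o=[]
for k,n in(('A',(332,106)),('B',(559,122))):
    for t in (150,170,190):
        m=col(k,0,180,0,45,t,255);c,a,r,p=blob(k,m,n);print('wand',k,t,c,a,r)
    o.append((D[k][0],c))
print('WAND',tri(o))
h=H['C']
m=((h[...,0]<8)|(h[...,0]>172))&(h[...,1]>150)
for t in(60,150,180,200):
    c,a,r,p=blob('C',m&(h[...,2]>t),(226,60));print('red',t,c,a,r,atz(D['C'][0],c,.086))
m=col('C',0,180,0,60,190,255);c,a,r,p=blob('C',m,(270,60));print('whitebar',c,a,r);M=D['C'][0]
print([atz(M,q,.032) for q in cv2.boxPoints(r)])
m=col('C',45,85,100,255,60,255);c,a,r,p=blob('C',m,(147,65));print('green',c,a,r)
print([atz(M,q,.032) for q in cv2.boxPoints(r)])
E
python3 m.py
python3 -c "
import cv2,numpy as np
a=cv2.imread('pics/wC.png')[0:130,120:300];b=cv2.imread('pics/wB.png')[60:190,440:620];c=cv2.imread('pics/wA.png')[50:180,250:430]
cv2.imwrite('pics/crop.png',cv2.resize(np.hstack([a,b,c]),(800,193)))"
```

```text
spot A [54.2831 81.3952] 544
spot B [257.9586  98.9868] 532
spot C [451.5689 143.6521] 457
SPOT (array([ 0.5001, -0.0033,  0.0845]), [array([0.1, 0.1]), array([-0.1, -0.1]), array([ 0.1, -0.1])])
wand A 150 [375.0133 366.48  ] 75 ((373.5, 365.5), (9.0, 11.0), 90.0)
wand A 170 [375.0133 366.48  ] 75 ((373.5, 365.5), (9.0, 11.0), 90.0)
wand A 190 [375.0133 366.48  ] 75 ((373.5, 365.5), (9.0, 11.0), 90.0)
wand B 150 [560.2329 123.3026] 717 ((560.486572265625, 123.35842895507812), (26.404333114624023, 31.618833541870117), 84.5596694946289)
wand B 170 [560.2329 123.3026] 717 ((560.486572265625, 123.35842895507812), (26.404333114624023, 31.618833541870117), 84.5596694946289)
wand B 190 [560.2329 123.3026] 717 ((560.486572265625, 123.35842895507812), (26.404333114624023, 31.618833541870117), 84.5596694946289)
WAND (array([ 0.5171, -0.2399,  0.3603]), [array([-190.4, -178.9]), array([232.2, 107.9])])
red 60 [225.7188  60.3705] 672 ((225.85882568359375, 60.16470718383789), (29.144670486450195, 24.849666595458984), 85.60128784179688) [0.531  0.2559 0.086 ]
red 150 [222.1217  59.9065] 460 ((222.0, 60.0), (26.0, 18.0), 90.0) [0.5306 0.2597 0.086 ]
red 180 [221.8099  59.4272] 405 ((221.5, 59.5), (25.0, 17.0), 90.0) [0.531 0.26  0.086]
red 200 [222.0222  59.7658] 316 ((222.02870178222656, 59.815574645996094), (23.539291381835938, 13.670897483825684), 84.80557250976562) [0.5307 0.2598 0.086 ]
whitebar [268.7835  59.8527] 896 ((268.6837463378906, 60.490325927734375), (91.24213409423828, 10.143855094909668), 86.98721313476562)
[array([0.5877, 0.2365, 0.032 ]), array([0.5907, 0.2253, 0.032 ]), array([0.4931, 0.2017, 0.032 ]), array([0.4898, 0.2138, 0.032 ])]
green [146.4849  61.4744] 763 ((147.4066162109375, 62.43302917480469), (91.71721649169922, 10.366215705871582), 80.64701843261719)
[array([0.5532, 0.3771, 0.032 ]), array([0.5575, 0.3658, 0.032 ]), array([0.4606, 0.3413, 0.032 ]), array([0.4558, 0.3535, 0.032 ])]
```

View pics/crop.png

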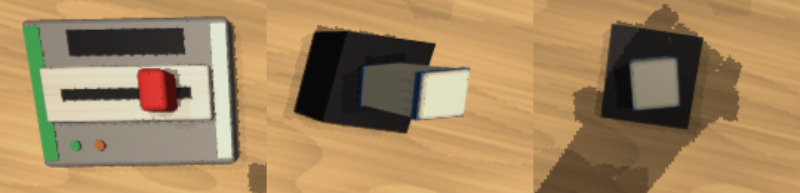

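The crop confirms it: white handle in the black stand (middle and right panels), red grip near the white end of the console. Now I'll move behind the grip.

>>> drive_tool(commands=[{"hand": 0, "translation": [45, 35, 0], "angular": [0, 0, 0]}, {"hand": 0, "translation": [93, 70, -20], "angular": [0, 0, 0.02]}, {"hand": 0, "translation": [94, 71, -80], "angular": [0, 0, 0.02]}, {"hand": 0, "translation": [94, 71, -140], "angular": [0, 0, 0.02]}, {"hand": 0, "translation": [94, 71, -200], "angular": [0, 0, 0.02]}, {"hand": 0, "translation": [94, 71, -235], "angular": [0, 0, 0.02]}, {"hand": 0, "translation": [94, 71, -248], "angular": [0, 0, 0.02]}, {"hand": 0, "translation": [94, 71, -248], "angular": [0, 0, 0.02]}])

```text
t: 5.5
eef_pos: [0.5428, 0.2122, 0.0713]
tool_rot: [0.0, 0.993, 0.12, -0.0]
contact_force: [0.6, -0.3, 0.5]
gripper_width: 0.001
grasp_force: 0.0
```

```bash
sed -i "s/m=col(k,0,180,0,45,t,255)/m=col(k,0,180,0,45,t-(60 if k=='A' else 0),255)/" m.py; python3 m.py | grep -iA1 wand; python3 -c "
from h import *
save('wrist','wD')"
```

```text
wand A 150 [375.0133 366.48  ] 75 ((373.5, 365.5), (9.0, 11.0), 90.0)
wand A 170 [375.0133 366.48  ] 75 ((373.5, 365.5), (9.0, 11.0), 90.0)
wand A 190 [375.0133 366.48  ] 75 ((373.5, 365.5), (9.0, 11.0), 90.0)
wand B 150 [560.2329 123.3026] 717 ((560.486572265625, 123.35842895507812), (26.404333114624023, 31.618833541870117), 84.5596694946289)
wand B 170 [560.2329 123.3026] 717 ((560.486572265625, 123.35842895507812), (26.404333114624023, 31.618833541870117), 84.5596694946289)
wand B 190 [560.2329 123.3026] 717 ((560.486572265625, 123.35842895507812), (26.404333114624023, 31.618833541870117), 84.5596694946289)
WAND (array([ 0.5171, -0.2399,  0.3603]), [array([-190.4, -178.9]), array([232.2, 107.9])])
red 60 [225.7188  60.3705] 672 ((225.85882568359375, 60.16470718383789), (29.144670486450195, 24.849666595458984), 85.60128784179688) [0.531  0.2559 0.086 ]
```

View pics/wD.png

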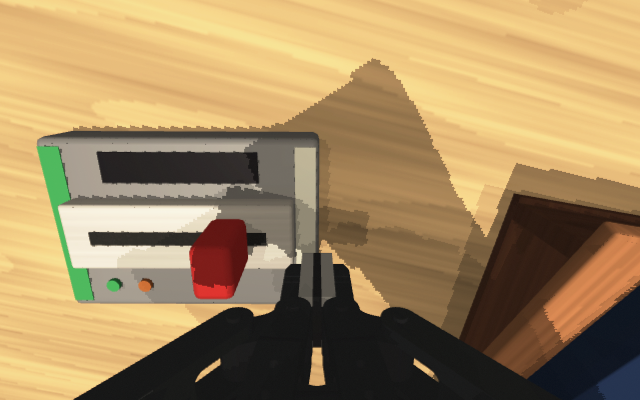

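The shut fingers at (316,280) stand beside the white end, behind the red grip at (220,260). Pushing now.

>>> drive_tool(commands=[{"hand": 0, "translation": [-4, 16, 0], "angular": [0, 0, 0]}, {"hand": 0, "translation": [-7, 28, 0], "angular": [0, 0, 0]}, {"hand": 0, "translation": [-10, 40, 0], "angular": [0, 0, 0]}, {"hand": 0, "translation": [-13, 52, 0], "angular": [0, 0, 0]}, {"hand": 0, "translation": [-16, 64, 0], "angular": [0, 0, 0]}, {"hand": 0, "translation": [-18, 74, 0], "angular": [0, 0, 0]}, {"hand": 0, "translation": [-21, 84, 0], "angular": [0, 0, 0]}, {"hand": 0, "translation": [-22, 90, 0], "angular": [0, 0, 0]}, {"hand": 0, "translation": [-23, 94, 0], "angular": [0, 0, 0]}, {"hand": 0, "translation": [-23, 94, 0], "angular": [0, 0, 0]}])

```text
t: 6.8
eef_pos: [0.5192, 0.307, 0.0711]
tool_rot: [-0.0, 0.993, 0.121, -0.0]
contact_force: [-0.4, 0.1, 0.5]
gripper_width: 0.001
grasp_force: 0.0
```

```bash
sed -i "s/-(60 if k=='A' else 0)/-(60 if k=='A' else 0)/" m.py; python3 - <<'E'
from h import *
h=cv2.cvtColor(cv2.imread('pics/wA.png'),cv2.COLOR_BGR2HSV);print(h[106,332],h[100,325],h[110,340],h[98,345])
print(bot.get_obs()['contact_force'])
E
```

```text
[ 22  51 145] [ 23  49 145] [ 23  53 145] [ 23  52 137]
[-0.38240899  0.10495067  0.51343821]
```

>>> drive_tool(commands=[{"hand": 0, "translation": [-1, 4, 0], "angular": [0, 0, 0]}, {"hand": 0, "translation": [-2, 8, 0], "angular": [0, 0, 0]}, {"hand": 0, "translation": [-2, 8, 0], "angular": [0, 0, 0]}])

```text
t: 7.18
eef_pos: [0.5181, 0.3119, 0.0711]
tool_rot: [0.002, 0.993, 0.12, -0.0]
contact_force: [2.0, -6.9, 5.1]
gripper_width: 0.001
grasp_force: 3.5
```

```bash
sed -i "s/m=col(k,0,180,0,45,t/m=col(k,0,180,0,75 if k=='A' else 45,t/" m.py; python3 m.py | grep -iA1 wand|cut -c1-150; python3 -c "
from h import *
save('wrist','wE')"
```

```text
wand A 150 [331.5251 106.0561] 998 ((331.5483093261719, 106.0793228149414), (32.304691314697266, 31.308149337768555), 85.2363510131836)
wand A 170 [331.6638 105.8759] 943 ((331.7413635253906, 105.89655303955078), (31.308149337768555, 30.726831436157227), 85.2363510131836)
wand A 190 [331.8594 105.5529] 832 ((331.6999816894531, 105.5999984741211), (29.68154525756836, 28.607797622680664), 85.60128784179688)
wand B 150 [560.2329 123.3026] 717 ((560.486572265625, 123.35842895507812), (26.404333114624023, 31.618833541870117), 84.5596694946289)
wand B 170 [560.2329 123.3026] 717 ((560.486572265625, 123.35842895507812), (26.404333114624023, 31.618833541870117), 84.5596694946289)
wand B 190 [560.2329 123.3026] 717 ((560.486572265625, 123.35842895507812), (26.404333114624023, 31.618833541870117), 84.5596694946289)
WAND (array([ 0.5448, -0.2945,  0.1404]), [array([-0. ,  0.4]), array([ 0.1, -0.4])])
red 60 [225.7188  60.3705] 672 ((225.85882568359375, 60.16470718383789), (29.144670486450195, 24.849666595458984), 85.60128784179688) [0.531  0.2559 0
```

View pics/wE.png

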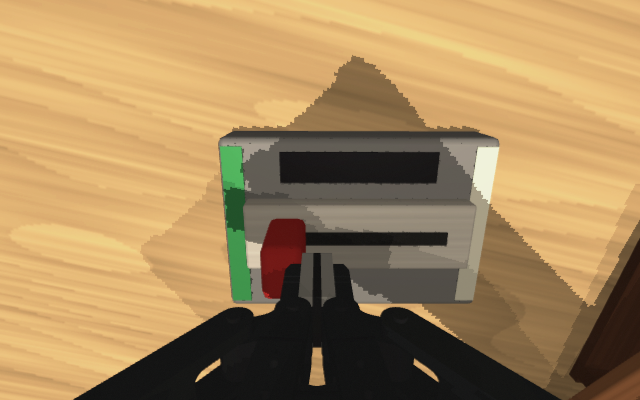

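The red grip at (283,260) is up by the green bar, with 7 N of stop reaction. Now the yaw of the wand and the axis of the book.

```bash
cat >> m.py <<'E'
print('=====')
c,a,r,p=blob('A',col('A',0,180,0,75,110,255),(332,106))
hull=cv2.approxPolyDP(cv2.convexHull(p),6,True)[:,0].astype(float);print(hull)
for q in (hull if len(hull)==4 else cv2.boxPoints(r)): print('wA',atz(D['A'][0],q,.1404))
c,a,r,p=blob('B',col('B',0,180,0,45,150,255),(560,123))
print('wB',np.array([atz(D['B'][0],q,.1404) for q in cv2.boxPoints(r)]))
res=[]
for nm,ns in(('bar',dict(A=(40,25),B=(260,38),C=(476,92))),('strip',dict(A=(72,138),B=(256,153),C=(430,196)))):
    o=[]
    for k in ns:
        if nm=='bar' and k=='A':continue
        c,a,r,p=blob(k,col(k,14,32,100,220,120,255)&(cv2.GaussianBlur(H[k][...,2].astype(np.uint8),(1,1),0)>0)&D[k][2]['tag_spot'][0][0],ns[k]);print(nm,k,c,a);o.append((D[k][0],c))
    X=tri(o);print(nm,X);res.append(X[0])
d=res[0]-res[1];print('yaw',np.arctan2(d[1],d[0]),'slope',np.arctan2(d[2],np.hypot(*d[:2])),np.linalg.norm(d))
E
python3 m.py | sed -n '/=====/,$p'
```

```text
=====
[[347. 119.]
 [319. 122.]
 [316.  93.]
 [345.  90.]]
wA [ 0.5365 -0.3113  0.1404]
wA [ 0.5279 -0.2862  0.1404]
wA [ 0.5528 -0.2776  0.1404]
wA [ 0.5614 -0.303   0.1404]
wB [[ 0.551  -0.2747  0.1404]
 [ 0.5599 -0.3022  0.1404]
 [ 0.5379 -0.3154  0.1404]
 [ 0.5287 -0.2873  0.1404]]
bar B [260.1351  40.0226] 2873
bar C [474.165   92.0704] 2485
bar (array([0.5564, 0.0005, 0.1048]), [array([-0. ,  0.1]), array([ 0. , -0.1])])
strip A [ 72.5647 137.9621] 317
strip B [255.2353 152.8607] 323
strip C [430.1544 191.3404] 285
strip (array([ 0.436 , -0.0071,  0.0607]), [array([-0.1, -0. ]), array([0.1, 0.1]), array([-0.1, -0. ])])
yaw 0.0634230903926476 slope 0.35022601842573564 0.12842712056938554
```

>>> drive_tool(commands=[{"hand": 0, "translation": [4, -14, 0], "angular": [0, 0, 0]}, {"hand": 0, "translation": [5, -20, 50], "angular": [0, 0, 0]}, {"hand": 0.5, "translation": [0, -50, 110], "angular": [0, 0, 0]}, {"hand": 1, "translation": [-20, -100, 150], "angular": [0, 0, -0.1]}, {"hand": 1, "translation": [-40, -160, 160], "angular": [0, 0, -0.18]}, {"hand": 1, "translation": [-50, -220, 160], "angular": [0, 0, -0.18]}, {"hand": 1, "translation": [-58, -280, 150], "angular": [0, 0, -0.18]}, {"hand": 1, "translation": [-58, -318, 140], "angular": [0, 0, -0.18]}, {"hand": 1, "translation": [-58, -318, 140], "angular": [0, 0, -0.18]}])

```text
t: 8.35
eef_pos: [0.4586, -0.0074, 0.2105]
tool_rot: [0.0, 1.0, 0.027, -0.001]
contact_force: [-0.9, 0.7, -0.3]
gripper_width: 0.996
grasp_force: 0.0
```

>>> drive_tool(commands=[{"hand": 1, "translation": [0, 0, 0], "angular": [0.011, -0.175, 0]}, {"hand": 1, "translation": [0, 0, 0], "angular": [0.022, -0.349, 0]}, {"hand": 1, "translation": [0, 0, 0], "angular": [0.022, -0.349, 0]}, {"hand": 1, "translation": [0, 0, 0], "angular": [0.022, -0.349, 0]}])

```text
t: 8.85
eef_pos: [0.4606, -0.0025, 0.2123]
tool_rot: [-0.006, 0.984, 0.031, 0.174]
contact_force: [-0.3, -0.3, -0.5]
gripper_width: 1.002
grasp_force: 0.0
```

```bash
cat > st.py <<'E'
from h import *
from scipy.spatial.transform import Rotation as R
np.set_printoptions(precision=4,suppress=True)
o=bot.get_obs();M=R.from_quat(np.roll(o['tool_rot'],-1)).as_matrix()
n=R.from_euler('z',.0634).apply([-np.sin(.35),0,np.cos(.35)]);spot=np.array([.5001,-.0033,.0845])
print('t',o['t'],'pos',o['eef_pos'],'q',o['q'],'F',o['contact_force'],'w',o['gripper_width'],o['grasp_force'])
print('toolz',M[:,2],'ang to -n',np.arccos(-M[:,2]@n),'yaw x',np.arctan2(M[1,0],M[0,0]),'n',n)
E
python3 st.py; python3 -c "
from h import *
snap('wF',['mode_slide_top','tag_spot'])"
```

```text
t 8.85 pos [ 0.4606 -0.0025  0.2123] q [ 0.3625 -0.025  -0.4957  2.2761  0.024   0.5379 -1.6615] F [-0.3272 -0.2731 -0.5075] w 1.0020279646359544 0.0
toolz [ 0.3427  0.0222 -0.9392] ang to -n 0.0007062487679239438 yaw x 0.06289408766935564 n [-0.3422 -0.0217  0.9394]
mode_slide_top []
tag_spot [([321.9, 179.1], 0.6, 28810)]
```

The tilted hover pose is reachable. I'll refine the spot from this closer view, check the grip from the top camera, and head to the wand.

```bash
python3 - <<'E' | tail -5
import m
from m import *
D['F']=pickle.load(open('wF.pkl','rb'));H['F']=cv2.cvtColor(D['F'][1],cv2.COLOR_RGB2HSV).astype(int)
o=[]
for k,n in(('A',(55,81)),('B',(258,98)),('C',(452,143)),('F',(320,180))):
    c,a,r,_=blob(k,col(k,5,20,170,255,150,255),n);o.append((D[k][0],c))
print('spotpx',c,a,tri(o))
print('F at plane',atz(D['F'][0],c,.0845))
im=bot.read_camera('top');h=cv2.cvtColor(im,cv2.COLOR_RGB2HSV)
mk=(((h[...,0]<8)|(h[...,0]>172))&(h[...,1]>150)&(h[...,2]>60)).astype(np.uint8);mk[:215]=0;mk[275:]=0;mk[:,:160]=0;mk[:,235:]=0
p=np.argwhere(mk)[:,::-1].mean(0);T=bot.camera_model('top');print('grip',p,atz(T,p,.075), 'expected',.5141,.3282, 'before',atz(T,(203,240),.075))
E
```

```text
strip (array([ 0.436 , -0.0071,  0.0607]), [array([-0.1, -0. ]), array([0.1, 0.1]), array([-0.1, -0. ])])
yaw 0.0634230903926476 slope 0.35022601842573564 0.12842712056938554
spotpx [321.0266 192.7935] 828 (array([ 0.5   , -0.0034,  0.0845]), [array([0.2, 0.2]), array([-0.1, -0. ]), array([0.1, 0. ]), array([-0.2, -0.2])])
F at plane [ 0.4998 -0.0036  0.0845]
grip [172.7895 245.4947] [0.5132 0.3274 0.075 ] expected 0.5141 0.3282 before [0.5276 0.2558 0.075 ]
```

>>> drive_tool(commands=[{"hand": 1, "translation": [0, -30, 20], "angular": [-0.011, 0.175, 0]}, {"hand": 1, "translation": [20, -80, 30], "angular": [-0.022, 0.349, 0]}, {"hand": 1, "translation": [40, -140, 30], "angular": [-0.022, 0.349, 0]}, {"hand": 1, "translation": [60, -200, 30], "angular": [-0.022, 0.349, 0]}, {"hand": 1, "translation": [84, -250, 30], "angular": [-0.022, 0.349, 0]}, {"hand": 1, "translation": [84, -290, 30], "angular": [-0.022, 0.349, 0]}, {"hand": 1, "translation": [84, -290, 30], "angular": [-0.022, 0.349, 0]}])

```text
t: 9.93
eef_pos: [0.5431, -0.2981, 0.2401]
tool_rot: [0.0, 1.0, 0.028, -0.001]
contact_force: [0.1, 1.0, -0.0]
gripper_width: 1.002
grasp_force: 0.0
```

>>> drive_tool(commands=[{"hand": 1, "translation": [0, 0, 0], "angular": [0, 0, 0.13]}, {"hand": 1, "translation": [0, 0, 0], "angular": [0, 0, 0.262]}, {"hand": 1, "translation": [0, 0, 0], "angular": [0, 0, 0.262]}, {"hand": 1, "translation": [0, 0, 0], "angular": [0, 0, 0.262]}])

```text
t: 10.42
eef_pos: [0.5438, -0.2928, 0.2411]
tool_rot: [-0.0, 0.987, 0.16, 0.0]
contact_force: [-0.1, -0.5, -0.5]
gripper_width: 0.999
grasp_force: 0.0
```

```bash
python3 st.py
```

```text
t 10.425 pos [ 0.5438 -0.2928  0.2411] q [ 0.6373  0.3847 -0.3215  1.6569  0.1316  1.1215 -0.9683] F [-0.0519 -0.4511 -0.468 ] w 0.9990167995938243 0.0
toolz [-0.      0.0004 -1.    ] ang to -n 0.35000664910195245 yaw x 0.3220883288839279 n [-0.3422 -0.0217  0.9394]
```

>>> drive_tool(commands=[{"hand": 1, "translation": [1, -2, -50], "angular": [0, 0, 0]}, {"hand": 1, "translation": [1, -2, -95], "angular": [0, 0, 0]}, {"hand": 1, "translation": [1, -2, -130], "angular": [0, 0, 0]}, {"hand": 1, "translation": [1, -2, -148], "angular": [0, 0, 0]}, {"hand": 1, "translation": [1, -2, -148], "angular": [0, 0, 0]}, {"hand": 1, "translation": [1, -2, -148], "angular": [0, 0, 0]}])

```text
t: 11.18
eef_pos: [0.5457, -0.2958, 0.0948]
tool_rot: [0.001, 0.987, 0.161, 0.001]
contact_force: [0.2, -0.9, -0.0]
gripper_width: 0.996
grasp_force: 0.0
```

>>> drive_tool(commands=[{"hand": 0.6, "translation": [0, 0, 0], "angular": [0, 0, 0]}, {"hand": 0.4, "translation": [0, 0, 0], "angular": [0, 0, 0]}, {"hand": 0.1, "translation": [0, 0, 0], "angular": [0, 0, 0]}, {"hand": 0, "translation": [0, 0, 0], "angular": [0, 0, 0]}, {"hand": 0, "translation": [0, 0, 0], "angular": [0, 0, 0]}, {"hand": 0, "translation": [0, 0, 0], "angular": [0, 0, 0]}, {"hand": 0, "translation": [0, 0, 0], "angular": [0, 0, 0]}], force=50)

```text
t: 12.05
eef_pos: [0.5447, -0.2955, 0.0937]
tool_rot: [0.0, 0.987, 0.161, 0.0]
contact_force: [-0.4, 1.2, 5.1]
gripper_width: 0.348
grasp_force: 50.0
```

```bash
python3 st.py; python3 -c "
from h import *
save('wrist','wG')"
```

```text
t 12.05 pos [ 0.5447 -0.2955  0.0937] q [ 0.6153  0.5431 -0.2942  1.7822  0.2018  0.8452 -1.0203] F [-0.3774  1.176   5.1312] w 0.34811958721615316 49.98417556285858
toolz [ 0.0004 -0.0002 -1.    ] ang to -n 0.34959961622383395 yaw x 0.32381729692105554 n [-0.3422 -0.0217  0.9394]
```

View pics/wG.png

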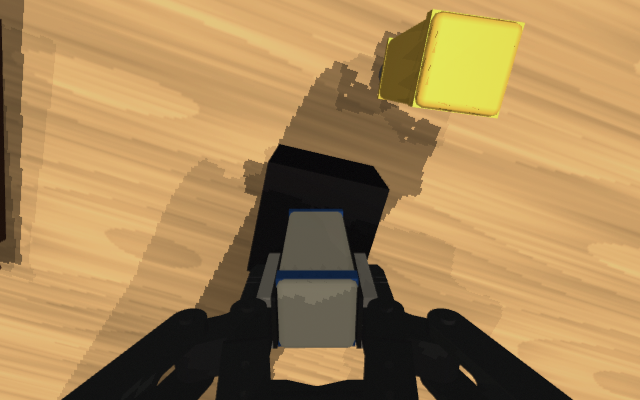

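Grasped squarely: the white handle sits between the pads around (317,310). Lifting and checking.

>>> drive_tool(commands=[{"hand": 0, "translation": [0, 0, 20], "angular": [0, 0, 0]}, {"hand": 0, "translation": [0, 0, 50], "angular": [0, 0, 0]}, {"hand": 0, "translation": [0, 0, 90], "angular": [0, 0, 0]}, {"hand": 0, "translation": [0, 0, 130], "angular": [0, 0, 0]}, {"hand": 0, "translation": [0, 0, 150], "angular": [0, 0, 0]}, {"hand": 0, "translation": [0, 0, 150], "angular": [0, 0, 0]}, {"hand": 0, "translation": [0, 0, 150], "angular": [0, 0, 0]}])

```text
t: 12.98
eef_pos: [0.5437, -0.2953, 0.2423]
tool_rot: [-0.0, 0.987, 0.161, -0.001]
contact_force: [-0.0, 0.4, -2.1]
gripper_width: 0.342
grasp_force: 50.0
```

>>> drive_tool(commands=[{"hand": 0, "translation": [-15, 40, 0], "angular": [0, 0, -0.1]}, {"hand": 0, "translation": [-30, 90, 0], "angular": [0, 0, -0.2]}, {"hand": 0, "translation": [-45, 140, 0], "angular": [0, 0, -0.262]}, {"hand": 0, "translation": [-60, 190, 0], "angular": [0, 0, -0.262]}, {"hand": 0, "translation": [-75, 240, 0], "angular": [0, 0, -0.262]}, {"hand": 0, "translation": [-84, 280, 0], "angular": [0, 0, -0.262]}, {"hand": 0, "translation": [-84, 290, 0], "angular": [0, 0, -0.262]}, {"hand": 0, "translation": [-84, 290, 0], "angular": [0, 0, -0.262]}])

```text
t: 13.98
eef_pos: [0.4602, -0.0055, 0.2425]
tool_rot: [0.0, 1.0, 0.031, -0.001]
contact_force: [-0.2, -1.2, -1.8]
gripper_width: 0.344
grasp_force: 50.1
```

>>> drive_tool(commands=[{"hand": 0, "translation": [0, 0, 0], "angular": [0.008, -0.12, 0]}, {"hand": 0, "translation": [0, 0, 0], "angular": [0.015, -0.24, 0]}, {"hand": 0, "translation": [0, 0, 0], "angular": [0.022, -0.349, 0]}, {"hand": 0, "translation": [0, 0, 0], "angular": [0.022, -0.349, 0]}, {"hand": 0, "translation": [0, 0, 0], "angular": [0.022, -0.349, 0]}])

```text
t: 14.6
eef_pos: [0.4612, -0.0063, 0.2435]
tool_rot: [-0.006, 0.984, 0.03, 0.173]
contact_force: [0.5, 0.0, -1.8]
gripper_width: 0.344
grasp_force: 50.2
```

```bash
cat >> st.py <<'E'
for g in(.025,.01,.001,-.0045): print(g,'shift mm',1e3*(spot+n*(.0807+g)-o['eef_pos']))
E
python3 st.py; python3 -c "
from h import *
save('wrist','wH')"
```

```text
t 14.6 pos [ 0.4612 -0.0063  0.2435] q [ 0.3572 -0.071  -0.4652  2.2332 -0.025   0.6239 -1.6054] F [ 0.4801  0.0273 -1.8111] w 0.34400068049930294 50.198832750320435
toolz [ 0.3408  0.0212 -0.9399] ang to -n 0.0015902836488600027 yaw x 0.06020845612454283 n [-0.3422 -0.0217  0.9394]
0.025 shift mm [  2.6953   0.6598 -59.7292]
0.01 shift mm [  7.8284   0.9857 -73.8198]
0.001 shift mm [ 10.9083   1.1812 -82.2742]
-0.0045 shift mm [ 12.7905   1.3007 -87.4407]
```

View pics/wH.png

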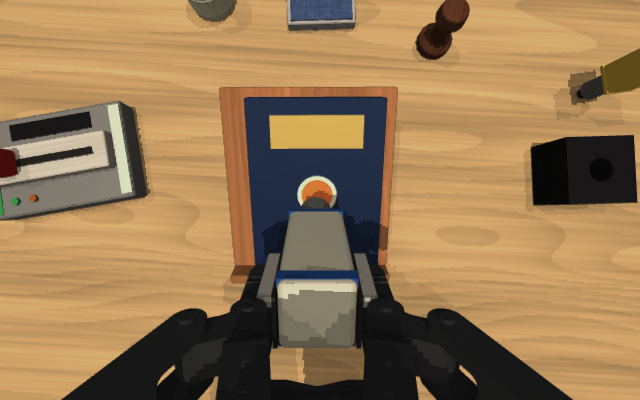

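The wand is held, centred over the book, with the spot at (317,192) just ahead of the tip. Descending to about 10 mm above.

>>> drive_tool(commands=[{"hand": 0, "translation": [1, 0, -30], "angular": [0, 0, 0]}, {"hand": 0, "translation": [4, 1, -60], "angular": [0, 0, 0]}, {"hand": 0, "translation": [8, 1, -74], "angular": [0, 0, 0]}, {"hand": 0, "translation": [8, 1, -74], "angular": [0, 0, 0]}, {"hand": 0, "translation": [8, 1, -74], "angular": [0, 0, 0]}, {"hand": 0, "translation": [8, 1, -74], "angular": [0, 0, 0]}])

```text
t: 15.4
eef_pos: [0.4692, -0.0045, 0.1701]
tool_rot: [-0.005, 0.984, 0.03, 0.175]
contact_force: [-0.1, -1.0, -1.9]
gripper_width: 0.342
grasp_force: 50.1
```

```bash
python3 st.py; python3 -c "
from h import *
save('wrist','wI')
m=bot.camera_model('wrist');print(proj(m,[.5,-.0034,.0845]))
o=bot.get_obs();from scipy.spatial.transform import Rotation as R
z=R.from_quat(np.roll(o['tool_rot'],-1)).apply([0,0,1]);print('tip',proj(m,o['eef_pos']+z*.0807),o['eef_pos']+z*.0807)
im=cv2.imread('pics/wI.png');cv2.imwrite('pics/wIc.png',cv2.resize(im[130:330,200:440],(720,600)))"
```

```text
t 15.4 pos [ 0.4692 -0.0045  0.1701] q [ 0.3357  0.0657 -0.4883  2.311   0.1448  0.4263 -1.7768] F [-0.0726 -1.0224 -1.8983] w 0.34156694566070883 50.06176471710205
toolz [ 0.3432  0.0214 -0.939 ] ang to -n 0.001130947593316624 yaw x 0.06153781130479693 n [-0.3422 -0.0217  0.9394]
0.025 shift mm [-5.2815 -1.0928 13.6987]
0.01 shift mm [-0.1484 -0.7669 -0.3919]
0.001 shift mm [ 2.9315 -0.5714 -8.8463]
-0.0045 shift mm [  4.8137  -0.4519 -14.0128]
[317.87491125 200.92543794]
tip [316.83051473 205.02710564] [ 0.49674937 -0.00282002  0.0942387 ]
```

View pics/wIc.png

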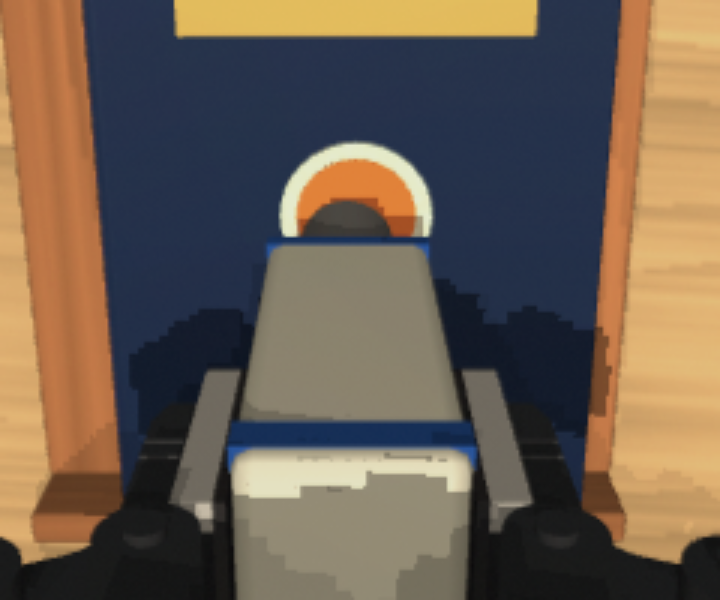

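The tip sits slightly left of the spot's centre, about 1.5 mm towards +y. I'll correct that and approach to contact.

>>> drive_tool(commands=[{"hand": 0, "translation": [1, -1, -4], "angular": [0, 0, 0]}, {"hand": 0, "translation": [3, -1.5, -9], "angular": [0, 0, 0]}, {"hand": 0, "translation": [3, -1.5, -9], "angular": [0, 0, 0]}, {"hand": 0, "translation": [3, -1.5, -9], "angular": [0, 0, 0]}, {"hand": 0, "translation": [3, -1.5, -9], "angular": [0, 0, 0]}])

```text
t: 16.08
eef_pos: [0.4716, -0.0059, 0.1603]
tool_rot: [-0.006, 0.984, 0.03, 0.174]
contact_force: [0.7, 0.2, -1.6]
gripper_width: 0.346
grasp_force: 50.1
```

>>> drive_tool(commands=[{"hand": 0, "translation": [1, 0, -2.5], "angular": [0, 0, 0]}, {"hand": 0, "translation": [1, 0, -2.5], "angular": [0, 0, 0]}, {"hand": 0, "translation": [1, 0, -2.5], "angular": [0, 0, 0]}, {"hand": 0, "translation": [1, 0, -2.5], "angular": [0, 0, 0]}])

```text
t: 16.58
eef_pos: [0.4726, -0.006, 0.1578]
tool_rot: [-0.006, 0.984, 0.03, 0.174]
contact_force: [-0.5, -0.7, -1.1]
gripper_width: 0.344
grasp_force: 50.3
```

```bash
python3 st.py; python3 -c "
from h import *
for _ in range(5):
    bot.read_camera('top');print(bot.get_obs()['contact_force'])"
```

```text
t 16.575 pos [ 0.4726 -0.006   0.1578] q [ 0.325   0.0954 -0.4791  2.317   0.187   0.3965 -1.8136] F [-0.5363 -0.6634 -1.1437] w 0.3439006010468594 50.32739818096161
toolz [ 0.3423  0.0215 -0.9393] ang to -n 0.00019722738087997213 yaw x 0.061685747073219985 n [-0.3422 -0.0217  0.9394]
0.025 shift mm [-8.7208  0.3764 25.9444]
0.01 shift mm [-3.5877  0.7023 11.8539]
0.001 shift mm [-0.5078  0.8978  3.3995]
-0.0045 shift mm [ 1.3744  1.0173 -1.7671]
[ 0.25887515 -0.0815864  -1.1021078 ]
[ 0.75043273  0.27296542 -0.29606973]
[-0.04612402  0.8510675  -0.76248773]
[ 0.67132018 -0.52894017 -0.66291415]
[-1.30114879 -0.52473439 -0.41742135]
```

Contact is about 1.2 N, so the tip is roughly 2.5 mm in. I'll press 2 mm more along the axis.

>>> drive_tool(commands=[{"hand": 0, "translation": [0.7, 0, -2], "angular": [0, 0, 0]}, {"hand": 0, "translation": [0.7, 0, -2], "angular": [0, 0, 0]}, {"hand": 0, "translation": [0.7, 0, -2], "angular": [0, 0, 0]}, {"hand": 0, "translation": [0.7, 0, -2], "angular": [0, 0, 0]}, {"hand": 0, "translation": [0.7, 0, -2], "angular": [0, 0, 0]}])

```text
t: 17.45
eef_pos: [0.4732, -0.0059, 0.1558]
tool_rot: [-0.006, 0.984, 0.03, 0.174]
contact_force: [0.4, 0.4, -0.6]
gripper_width: 0.345
grasp_force: 50.3
```

```bash
python3 st.py; python3 -c "
from h import *
f=[]
for _ in range(8):
    bot.read_camera('top');f.append(bot.get_obs()['contact_force'])
print(np.mean(f,0))
im=save('wrist','wJ')
cv2.imwrite('pics/wJc.png',cv2.resize(im[130:330,200:440,::-1],(720,600)))"
```

```text
t 17.45 pos [ 0.4732 -0.0059  0.1558] q [ 0.3221  0.1004 -0.4771  2.318   0.1952  0.3916 -1.8215] F [ 0.4005  0.4436 -0.6498] w 0.3447334809293934 50.328025817871094
toolz [ 0.3421  0.0216 -0.9394] ang to -n 0.0001962720092037188 yaw x 0.061778700060539975 n [-0.3422 -0.0217  0.9394]
0.025 shift mm [-9.3133  0.3367 28.0195]
0.01 shift mm [-4.1802  0.6626 13.9289]
0.001 shift mm [-1.1003  0.8582  5.4746]
-0.0045 shift mm [0.7819 0.9776 0.308 ]
[-0.07434587  0.12604535 -0.09963906]
```

View pics/wJc.png

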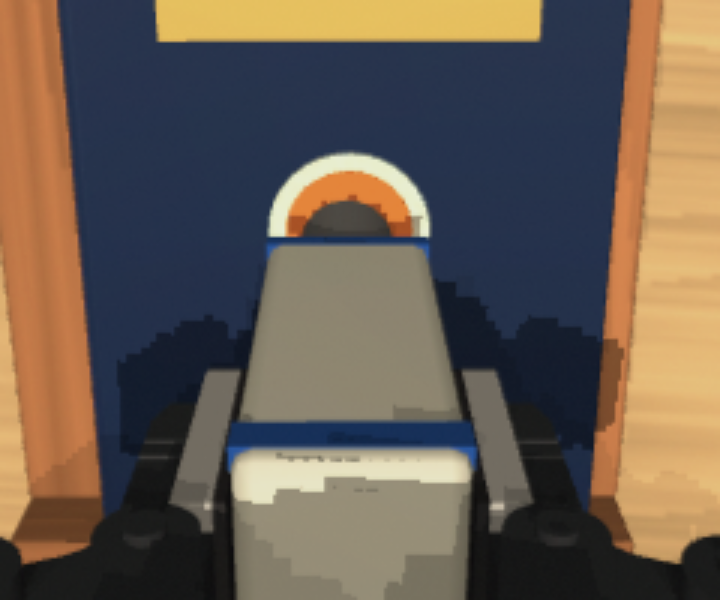

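The tip is centred in the orange. The force change is about 1.8 N, which puts the tip about 4 mm in, and the axis is square to the cover. Handing in.

```bash
python3 -c "
from station import bot
print(bot.hand_in())"
```

```text
the job is handed in; nothing more can be done
None
```

I handed the job in at about 18 s, but the hand-in returned no verdict. The mode grip is against its green stop, and the wand is held square on the orange spot with its tip about 4 mm in (estimated from about 1.8 N of contact).

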